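Re-rack the drill cores in reverse order

ROBOT

A 7-joint arm with a two-finger parallel gripper is mounted at the origin on the work surface. World frame = base frame: x ahead of the robot, y to its left, z up, the work surface at z = 0. Lengths are in m, angles in rad, forces in N, time in s.
With the tool pointing down it reaches from about 0.4 to 0.925 m from the base axis. Payload 5.6 kg.
Tool frame: the origin (TCP) lies midway between the tips of the shut fingers; the grasp point (between the pads) lies 19 mm behind it; z points along the fingers, y is the line along which they close (so a half turn about z gives the same grasp; the last joint's range is limited). The gripper opens to 85 mm and grips with 20 to 120 N. Pads are 22 mm wide; open, the fingers measure 114 mm over their backs; the gripper's body (76 mm by 85 mm) begins 54 mm behind the grasp point. The pads swing forward as they close: fully open they stand 13 mm farther back than shut.
Start: joints at [-1.248, 0.468, -0.012, 1.603, 0.006, 1.071, -0.056], TCP at [0.233, 0.607, 0.231] pointing down, gripper open.
Joint ranges: [-2.53, 2.53], [-0.31, 2.02], [-1.57, 1.55], [0.28, 2.44], [-1.29, 4.43], [0.15, 1.84], [-2.92, 2.92]. Speed limits (rad/s): [2.57, 2.57, 3.14, 3.14, 3.14, 3.14, 3.14].

INTERFACE

Orientations are given as a 3x3 rotation matrix whose columns are the frame's x, y, z axes.
In Python, from station import ctrl gives the robot as it stands.
- The arm moves only by the tool send_rows, never from a script. Its argument "moves" is text: rows parted by semicolons, each of 5 numbers parted by spaces: the closure, from 0 (fully open) to 1 (shut), then the shift along the world's x, y, z in cm, then the turn about the world's z in rad. In form: gripper x y z turn; .... A call has 1 to 8 rows; each row shifts and turns the commanded pose from where the row before left it; what a row does not reach is not made up. A row lasts 1/8 s, in which the tool goes at most 62.5 mm and 10.7 degrees, less where a joint would pass 70% of its speed; a pose out of reach is approached as far as the arm can. A call with a gripper value outside its range is refused whole. The fingers move at their own pace and stop on an object; "force" is the grip in N (left out, the last holds). Time passes only in rows, so rows that do not move let the fingers close. It gives the time, the measured TCP pose, the force, the opening and the grip force at its end, in the units of the state.
- ctrl.get_state(): the state, without advancing time (a new reading comes with each control period).
- ctrl.snapshot(name): name is "scene" or "top"; returns a dict with "pixels" (420x560x3 uint8, red, green, blue), "intrinsics" (3x3 intrinsics, pixels), "xyz" and "attitude" of the camera in the world. Camera axes: x right, y down, z forward; pixel columns grow to the right and rows downward; lengths in m; the calibration is good to about 2 mm. A picture is of the moment at which its call begins. There is no depth.
- ctrl.hand_in(): hands the job in; it is judged then, once.
The state is a dict: "time_s": time; "joint_pos": joint angles; "joint_velocities": joint speeds; "joint_efforts": joint torques, N m; "ee_pos": TCP position; "orientation": TCP orientation; "force": force on the tool from outside, world axes, zero at the start; "torque": the same for the moment, N m; "gripper_width": finger opening in m; "grasp_force": force on a finger pad.
Only numpy, scipy, OpenCV 4.12 (cv2) and the standard library are available. Lean on these libraries where they do the work, as an engineer would, in place of code of your own. Each camera call takes 0.05 s, during which the arm holds its last target. There are 200 camera calls.

TASK

Move the four rock cores from the green field carrier into the grey archive tray, one to a cell, in reverse order counted from the red ends: the core nearest the carrier's red end goes into the cell farthest from the tray's red end, the next one into the next cell, and so on, so that the core farthest from the carrier's red end finishes in the cell nearest the tray's red end. Set each core down gently, without dropping it or letting any core tip over, and leave all four standing upright on the floors of their cells, about centred, let go and at rest.

Things in the scene. Friction and masses are not known exactly. Their poses are not given: they have to be found in the camera images.
- core_cream: Loose drill core of cream limestone, banded light brown: a plain upright cylinder 36 mm in diameter, 90 mm tall, about 0.24 kg (varies). Origin: centre of its lower end face; z runs up its axis; its yaw means nothing. At the start it stands in the white cup, its lower end 10 mm above the table.
- core_rust: Loose drill core of rust-brown sandstone: a plain upright cylinder 36 mm in diameter, 90 mm tall, about 0.24 kg (varies). Origin: centre of its lower end face; z runs up its axis; its yaw means nothing. At the start it stands in the yellow cup, its lower end 10 mm above the table.
- core_black: Loose drill core of black basalt: a plain upright cylinder 36 mm in diameter, 90 mm tall, about 0.24 kg (varies). Origin: centre of its lower end face; z runs up its axis; its yaw means nothing. At the start it stands in the blue cup, its lower end 10 mm above the table.
- core_green: Loose drill core of pale grey-green serpentinite: a plain upright cylinder 36 mm in diameter, 90 mm tall, about 0.24 kg (varies). Origin: centre of its lower end face; z runs up its axis; its yaw means nothing. At the start it stands in the orange cup, its lower end 10 mm above the table.
- cup_white: Fixed round white cup on the carrier, open at the top: 54 mm outer and 46 mm inner diameter, 16 mm tall, floor 4 mm thick; its rim is 22 mm above the table. Origin: centre of its underside, 6 mm above the table. At the start it holds the cream core and so shows where that core stood in the row. Its place in the row varies.
- cup_yellow: Fixed round yellow cup on the carrier, open at the top: 54 mm outer and 46 mm inner diameter, 16 mm tall, floor 4 mm thick; its rim is 22 mm above the table. Origin: centre of its underside, 6 mm above the table. At the start it holds the rust core and so shows where that core stood in the row. Its place in the row varies.
- cup_blue: Fixed round blue cup on the carrier, open at the top: 54 mm outer and 46 mm inner diameter, 16 mm tall, floor 4 mm thick; its rim is 22 mm above the table. Origin: centre of its underside, 6 mm above the table. At the start it holds the black core and so shows where that core stood in the row. Its place in the row varies.
- cup_orange: Fixed round orange cup on the carrier, open at the top: 54 mm outer and 46 mm inner diameter, 16 mm tall, floor 4 mm thick; its rim is 22 mm above the table. Origin: centre of its underside, 6 mm above the table. At the start it holds the green core and so shows where that core stood in the row. Its place in the row varies.
- carrier: Fixed green field carrier, turned any way: board 74 mm (its x) by 267 mm (its y), 6 mm thick, lip 14 mm high, red block 20 mm long, 24 mm high beyond its +y end. Origin: centre of its underside, on the table; z up. Its four cups stand in one row at x = 0, y = +97.5, +32.5, -32.5, -97.5 mm, counted from the red end. Carrier and tray may change sides.
- archive: Fixed grey archive tray, turned any way: open box 74 mm (its x) by 267 mm (its y), 24 mm high, walls and floor 4 mm, red block 20 mm long, 24 mm high beyond its +y end. Origin: centre of its underside, on the table; z up. Four empty cells in one row, each 61 mm (y) by 66 mm (x) inside, centred at x = 0, y = +97.5, +32.5, -32.5, -97.5 mm from the red end on; cell floors 4 mm up.
Things that resemble listed ones, but are neither listed nor needed, are in the scene too. What is shaped like the core_green but pink or purple is not meant. Leave any pink look-alike of the core_black alone.

How it is judged:
At the end, for the whole second after the job is handed in: Each core stands in its mirrored cell (carrier place 1,2,3,4 from red: tray cell 4,3,2,1 from red), within 14 mm of the cell centre along the row and 18 mm across, foot 1 to 8 mm above the table, tilt under 0.08 rad, at rest (under 0.02 m/s, 0.2 rad/s) (((y of cup_white in the frame of carrier between 0.0775 and 0.1175 m and y of core_cream in the frame of archive between -0.1115 and -0.0835 m) or (y of cup_white in the frame of carrier between 0.0125 and 0.0525 m and y of core_cream in the frame of archive between -0.0465 and -0.0185 m) or (y of cup_white in the frame of carrier between -0.0525 and -0.0125 m and y of core_cream in the frame of archive between 0.0185 and 0.0465 m) or (y of cup_white in the frame of carrier between -0.1175 and -0.0775 m and y of core_cream in the frame of archive between 0.0835 and 0.1115 m)) and x of core_cream in the frame of archive between -0.018 and 0.018 m and z of core_cream in the frame of archive between 0.001 and 0.008 m and angle between each of core_cream, core_rust, core_black, core_green's own z axis and vertical below 0.08 rad and linear speed of each of core_cream, core_rust, core_black, core_green below 0.02 m/s and angular speed of each of core_cream, core_rust, core_black, core_green below 0.2 rad/s and ((y of cup_yellow in the frame of carrier between 0.0775 and 0.1175 m and y of core_rust in the frame of archive between -0.1115 and -0.0835 m) or (y of cup_yellow in the frame of carrier between 0.0125 and 0.0525 m and y of core_rust in the frame of archive between -0.0465 and -0.0185 m) or (y of cup_yellow in the frame of carrier between -0.0525 and -0.0125 m and y of core_rust in the frame of archive between 0.0185 and 0.0465 m) or (y of cup_yellow in the frame of carrier between -0.1175 and -0.0775 m and y of core_rust in the frame of archive between 0.0835 and 0.1115 m)) and x of core_rust in the frame of archive between -0.018 and 0.018 m and z of core_rust in the frame of archive between 0.001 and 0.008 m and ((y of cup_blue in the frame of carrier between 0.0775 and 0.1175 m and y of core_black in the frame of archive between -0.1115 and -0.0835 m) or (y of cup_blue in the frame of carrier between 0.0125 and 0.0525 m and y of core_black in the frame of archive between -0.0465 and -0.0185 m) or (y of cup_blue in the frame of carrier between -0.0525 and -0.0125 m and y of core_black in the frame of archive between 0.0185 and 0.0465 m) or (y of cup_blue in the frame of carrier between -0.1175 and -0.0775 m and y of core_black in the frame of archive between 0.0835 and 0.1115 m)) and x of core_black in the frame of archive between -0.018 and 0.018 m and z of core_black in the frame of archive between 0.001 and 0.008 m and ((y of cup_orange in the frame of carrier between 0.0775 and 0.1175 m and y of core_green in the frame of archive between -0.1115 and -0.0835 m) or (y of cup_orange in the frame of carrier between 0.0125 and 0.0525 m and y of core_green in the frame of archive between -0.0465 and -0.0185 m) or (y of cup_orange in the frame of carrier between -0.0525 and -0.0125 m and y of core_green in the frame of archive between 0.0185 and 0.0465 m) or (y of cup_orange in the frame of carrier between -0.1175 and -0.0775 m and y of core_green in the frame of archive between 0.0835 and 0.1115 m)) and x of core_green in the frame of archive between -0.018 and 0.018 m and z of core_green in the frame of archive between 0.001 and 0.008 m); the robot touches nothing.
It fails at once if a core tipped over (angle between any of core_cream, core_rust, core_black, core_green's own z axis and vertical above 0.7 rad).
It fails at once if a core was dropped (falling free faster than 0.7 m/s, about 25 mm) ((linear speed of core_cream above 0.7 m/s and contact force between core_cream and the fingers below 0.05 N) or (linear speed of core_rust above 0.7 m/s and contact force between core_rust and the fingers below 0.05 N) or (linear speed of core_black above 0.7 m/s and contact force between core_black and the fingers below 0.05 N) or (linear speed of core_green above 0.7 m/s and contact force between core_green and the fingers below 0.05 N)).
It also fails if it takes over 112 s, if anything falls off the work surface, if the arm or the gripper's body presses on something with over 40 N, if the wrist force passes 120 N, or if a joint passes its speed limit or range.

## Working session

There is one attempt and no reset: what is moved stays moved. The work goes in short steps, Python scripts to look and compute and a tool call to move; the robot and the scene stay as the last step left them, time stands still between calls to the robot, and variables do not carry over. Pictures are saved under pics/ and viewed, at most 14 in all, crops included, and the job is handed in when it is done.

Besides the shell and the picture viewer there is one more tool, called after ">>>" by a JSON object that holds its "api" and its "payload", one argument or row to a line. send_rows: Moves the arm, as the interface text tells. Its arguments: {"type":"object","properties":{"moves":{"type":"string"},"force":{"type":"number"}},"required":["moves"]}

```bash
mkdir -p pics; cat > h.py <<'E'
import numpy as np, cv2
from station import ctrl
def snap(n,f):
    s=ctrl.snapshot(n); cv2.imwrite(f,s["pixels"][:,:,::-1]); 
    np.savez('cam_'+n,K=s["intrinsics"],p=s["xyz"],R=s["attitude"]); return s
def ray(n,u,v,z):
    c=np.load('cam_'+n+'.npz'); d=c['R']@np.linalg.solve(c['K'],[u,v,1.]); p=c['p']; return (p+d*(z-p[2])/d[2])[:2]
def proj(n,X):
    c=np.load('cam_'+n+'.npz'); q=c['K']@(c['R'].T@(np.array(X)-c['p'])); return q[:2]/q[2]
E
python3 - <<'E'
from h import *
for n in("top","scene"):
    s=snap(n,f'pics/{n}0.png'); print(n,s["xyz"],s["attitude"],s["intrinsics"])
print(ctrl.get_state())
E
```

```text
top [ 0.40507029 -0.02718265  0.91428006] [[ 0.01965756 -0.99390377  0.10848448]
 [-0.99980144 -0.01918715  0.00537849]
 [-0.0032642  -0.10856867 -0.99408359]] [[419.9937272    0.         276.88394688]
 [  0.         419.9937272  213.56479794]
 [  0.           0.           1.        ]]
scene [ 0.98178928 -0.5851589   0.70024511] [[ 0.74881143  0.44874429 -0.48776019]
 [ 0.66276361 -0.50133205  0.55624686]
 [ 0.00508279 -0.73979372 -0.67281455]] [[465.59224212   0.         280.72058424]
 [  0.         465.59224212 210.77906722]
 [  0.           0.           1.        ]]
{'time_s': 0.1, 'joint_pos': array([-1.24799118,  0.46832897, -0.01156638,  1.60353147,  0.00601024,
        1.07135635, -0.05630909]), 'joint_velocities': array([ 0.00093433, -0.00227634,  0.00059228, -0.00228876,  0.00117861,
        0.00074885, -0.00023046]), 'joint_efforts': array([ 1.36208524e-03, -5.33516586e+01,  2.19157606e-02, -2.51962352e+01,
        1.15858699e-02,  4.38611940e-03, -1.71819380e-05]), 'ee_pos': array([0.23241515, 0.60650415, 0.23040771]), 'orientation': array([[-9.33799901e-01,  3.57795409e-01, -4.36171241e-04],
       [ 3.57795647e-01,  9.33798659e-01, -1.52954878e-03],
       [-1.39969412e-04, -1.58435267e-03, -9.99998735e-01]]), 'force': array([ 0.53882267, -0.36447661, -0.46286983]), 'torque': array([ 0.07954652,  0.02511915, -0.00751146]), 'grasp_force': 0.0, 'gripper_width': 0.08560446106796611}
```

View pics/top0.png

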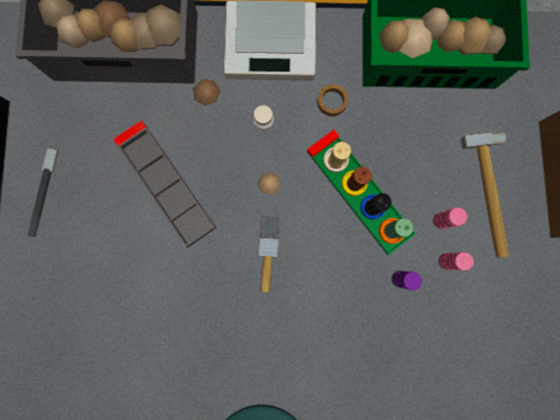

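View pics/scene0.png

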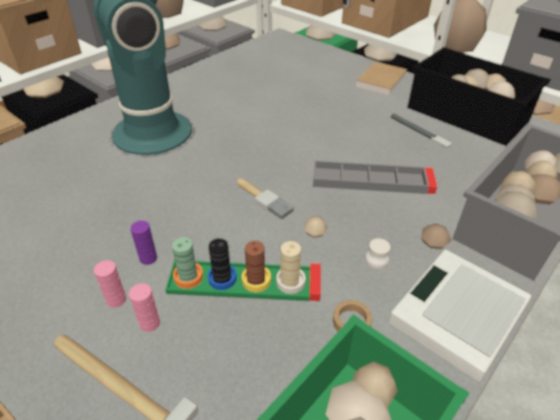

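The top view shows the carrier with its red end at (323,142). Its cups run white (337,159), yellow (356,182), blue (375,207), orange (392,231), holding the cream, rust, black and green cores. The tray's red end is at (130,133) and its far end at (201,233). The look-alikes are the purple cylinder (407,280), the pinks (455,218) and (457,262), and a cream knob (263,117). All stand off the carrier, so the four cores in the coloured cups are the ones meant. I'll confirm in an enlarged crop.

```bash
python3 - <<'E'
import cv2
a=cv2.imread('pics/top0.png')
cv2.imwrite('pics/c1.png',cv2.resize(a[125:260,295:475],None,fx=4.4,fy=4.4,interpolation=cv2.INTER_CUBIC))
cv2.imwrite('pics/c2.png',cv2.resize(a[115:250,100:230],None,fx=4.4,fy=4.4,interpolation=cv2.INTER_CUBIC))
E
```

```text
(no output)
```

View pics/c1.png

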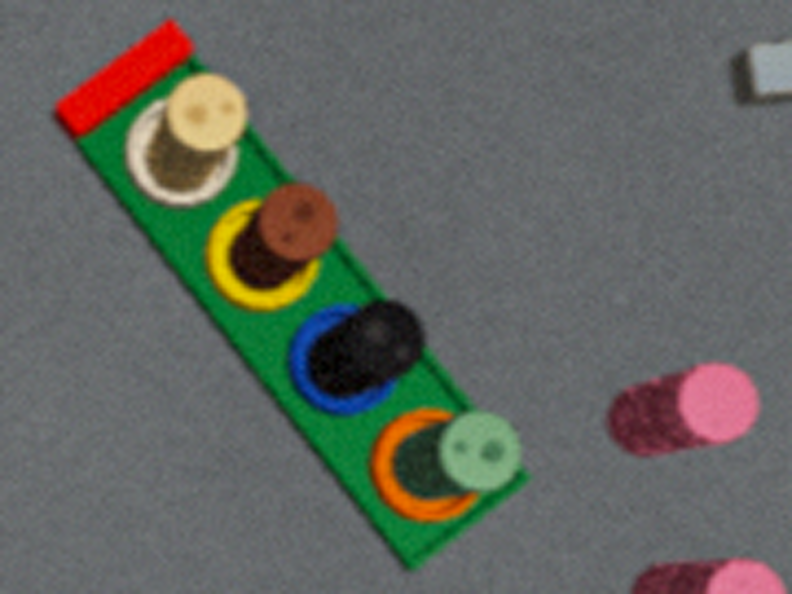

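View pics/c2.png

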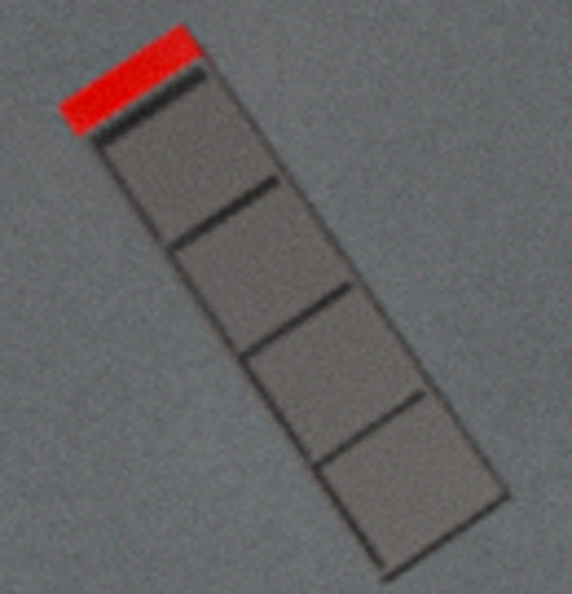

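The crop confirms the four cores in their cups: tops at crop pixels cream (207,113), rust (299,222), black (382,340) and green (480,451), with purple and pink off the carrier. The tray's outer corners at rim height are (184,25), (60,104), (510,495) and (386,580), all cells empty.

```bash
python3 - <<'E'
from h import *
from scipy.optimize import least_squares
s=4.4
def px(l,o): return [((x+.5)/s-.5+o[0],(y+.5)/s-.5+o[1]) for x,y in l]
tops=px([(207,113),(299,222),(382,338),(480,451)],(295,125))
rims=px([(183,152),(264,255),(347,360),(430,465)],(295,125))
cor=px([(184,25),(60,104),(510,495),(386,580)],(100,115))
def fit(obs,loc):
    W=np.array([ray('top',*o,z) for o,(_,_,z) in zip(obs,loc)]); L=np.array(loc)[:,:2]
    def r(p,):
        c,s_=np.cos(p[2]),np.sin(p[2]); return ((L@np.array([[c,s_],[-s_,c]])+p[:2])-W).ravel()
    best=min((least_squares(r,[*W.mean(0),a]) for a in(-2,-.5,1,2.5)),key=lambda q:q.cost)
    print(best.x,np.round(best.fun.reshape(-1,2)*1000,1).tolist()); return best.x
ys=[.0975,.0325,-.0325,-.0975]
c=fit(rims,[(0,y,.022) for y in ys])
t=[ray('top',*o,.1) for o in tops]; print('tops',np.round(t,4).tolist())
# corners: sign of x decided by handedness
a=fit(cor,[(.037,.1535,.024),(-.037,.1535,.024),(.037,-.1335,.024),(-.037,-.1335,.024)])
a2=fit(cor,[(-.037,.1535,.024),(.037,.1535,.024),(-.037,-.1335,.024),(.037,-.1335,.024)])
for n,p in(('carr',c),('arch',a),('arch2',a2)):
    print(n,[np.round(p[:2]+y*np.array([-np.sin(p[2]),np.cos(p[2])]),4).tolist() for y in ys], 'axis ang',np.arctan2(np.cos(p[2]),-np.sin(p[2])))
np.savez('fit',c=c,a=a,t=t)
E
```

```text
[ 0.54737076 -0.20851507 -0.90293735] [[0.4, 0.4], [0.1, -0.0], [0.1, 0.0], [-0.6, -0.4]]
tops [[0.6225, -0.1487], [0.5734, -0.1899], [0.5217, -0.2267], [0.4722, -0.2695]]
[ 0.55730489  0.21613751 -0.93540991] [[1.1, -0.5], [-1.4, -0.2], [1.1, -0.4], [-0.7, 1.0]]
[ 0.55731888  0.21611857 -0.9330552 ] [[-43.1, 59.3], [42.4, -59.4], [-42.7, 58.9], [43.5, -58.8]]
carr [[0.6239, -0.1481], [0.5729, -0.1884], [0.5219, -0.2286], [0.4708, -0.2689]] axis ang 0.6678589731364181
arch [[0.6358, 0.274], [0.5835, 0.2354], [0.5311, 0.1968], [0.4788, 0.1583]] axis ang 0.635386412400972
arch2 [[0.6357, 0.2742], [0.5834, 0.2355], [0.5312, 0.1968], [0.479, 0.1581]] axis ang 0.637741122468027
```

>>> {"api": "send_rows", "payload": {
  "moves": "0 2.44 -4.72 0 -0.1325;0 2.44 -4.72 0 -0.1325;0 2.44 -4.72 0 -0.1325;0 2.44 -4.72 0 -0.1325;0 2.44 -4.72 0 -0.1325;0 2.44 -4.72 0 -0.1325;0 2.44 -4.72 0 -0.1325;0 2.44 -4.72 0 -0.1325",
  "force": 40
}}

```text
time_s: 1.1
ee_pos: [0.4281, 0.2277, 0.2312]
orientation: [[-0.14, 0.99, -0.0], [0.99, 0.14, 0.0], [0.0, -0.0, -1.0]]
force: [0.8, 0.2, 1.2]
gripper_width: 0.0852
grasp_force: 0.0
```

>>> {"api": "send_rows", "payload": {
  "moves": "0 2.44 -4.72 0 -0.1325;0 2.44 -4.72 0 -0.1325;0 2.44 -4.72 0 -0.1325;0 2.44 -4.72 0 -0.1325;0 2.44 -4.72 0 -0.1325;0 2.44 -4.72 0 -0.1325;0 2.44 -4.72 0 -0.1325;0 0 0 0 0"
}}

```text
time_s: 2.1
ee_pos: [0.5988, -0.1061, 0.2309]
orientation: [[0.71, 0.704, -0.0], [0.704, -0.71, -0.004], [-0.003, 0.002, -1.0]]
force: [0.1, 0.2, 0.4]
gripper_width: 0.0853
grasp_force: 0.0
```

>>> {"api": "send_rows", "payload": {
  "moves": "0 2.44 -4.23 0 -0.13;0 0 0 -3.5 0;0 0 0 -3.5 0;0 0 0 0 0;0 0 0 0 0"
}}

```text
time_s: 2.72
ee_pos: [0.6235, -0.1429, 0.1624]
orientation: [[0.79, 0.612, 0.001], [0.612, -0.79, -0.0], [0.001, 0.001, -1.0]]
force: [0.5, -0.1, 1.0]
gripper_width: 0.0854
grasp_force: 0.0
```

```bash
python3 - <<'E'
from h import *
s=snap('top','pics/t1.png');s2=snap('scene','pics/s1.png');st=ctrl.get_state();print(st['ee_pos'],st['orientation'][:,1])
a=cv2.imread('pics/t1.png')[90:260,240:460];b=cv2.imread('pics/s1.png')[130:330,130:390]
h=600;A=cv2.resize(a,(400,309));B=cv2.resize(b,(400,308));cv2.imwrite('pics/m1.png',np.hstack([A[:308],B]))
E
```

```text
[ 0.62392291 -0.14324502  0.1631083 ] [ 0.61221457 -0.79068944  0.00187678]
```

View pics/m1.png

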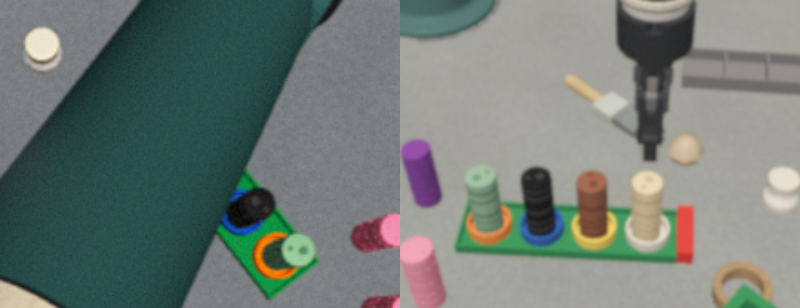

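The gripper is above the cream core (right half: tips at about (650,155), cream top at (647,180)). I'll descend.

>>> {"api": "send_rows", "payload": {
  "moves": "0 -0.03 -0.52 0 0;0 0 0 -3 0;0 0 0 -3 0;0 0 0 -3 0;0 0 0 -2.8 0;0 0 0 0 0;0 0 0 0 0"
}}

```text
time_s: 3.7
ee_pos: [0.6235, -0.1492, 0.0447]
orientation: [[0.791, 0.612, 0.002], [0.612, -0.791, -0.001], [0.001, 0.002, -1.0]]
force: [0.4, -0.3, 0.0]
gripper_width: 0.0856
grasp_force: 0.0
```

>>> {"api": "send_rows", "payload": {
  "moves": "0.4 0 0 0 0;0.5 0 0 0 0;1 0 0 0 0;1 0 0 0 0;1 0 0 0 0;1 0 0 0 0;1 0 0 1 0;1 0 0 1 0"
}}

```text
time_s: 4.7
ee_pos: [0.622, -0.1483, 0.0633]
orientation: [[0.791, 0.612, -0.001], [0.612, -0.791, 0.0], [-0.001, -0.001, -1.0]]
force: [0.1, 0.8, -3.2]
gripper_width: 0.0351
grasp_force: 40.0
```

>>> {"api": "send_rows", "payload": {
  "moves": "1 0 0 2.5 0;1 0 0 2.5 0;1 0 0 2.5 0;1 0 0 2.5 0;1 -1 2 0 0;1 -1.5 3.5 0 0;1 -2 4 0 0;1 -2 4 0 0"
}}

```text
time_s: 5.7
ee_pos: [0.5567, -0.0123, 0.1635]
orientation: [[0.791, 0.611, -0.0], [0.611, -0.791, 0.0], [0.0, -0.0, -1.0]]
force: [-0.0, 0.8, -2.4]
gripper_width: 0.0352
grasp_force: 40.3
```

>>> {"api": "send_rows", "payload": {
  "moves": "1 -2 4 0 0;1 -2 4 0 0;1 -2 4 0 0;1 -1.3 3.5 0 0;1 -0.5 1.7 0 0;1 0 0 0 0;1 0 0 0 0"
}}

```text
time_s: 6.58
ee_pos: [0.4803, 0.1568, 0.1635]
orientation: [[0.792, 0.61, 0.001], [0.61, -0.792, -0.001], [-0.0, 0.001, -1.0]]
force: [0.0, -0.0, -2.0]
gripper_width: 0.035
grasp_force: 40.4
```

>>> {"api": "send_rows", "payload": {
  "moves": "1 -0.15 0.15 -2.5 0;1 0 0 -3 0;1 0 0 -3 0;1 0 0 -2 0;1 0 0 -1 0;1 0 0 -0.4 0;1 0 0 0 0;1 0 0 0 0"
}}

```text
time_s: 7.58
ee_pos: [0.4787, 0.1602, 0.045]
orientation: [[0.791, 0.612, 0.001], [0.612, -0.791, 0.001], [0.001, 0.0, -1.0]]
force: [-0.5, -0.3, -2.5]
gripper_width: 0.0355
grasp_force: 40.4
```

>>> {"api": "send_rows", "payload": {
  "moves": "1 0 0 -0.2 0;1 0 0 -0.2 0;1 0 0 -0.1 0;1 0 0 0 0"
}}

```text
time_s: 8.07
ee_pos: [0.4781, 0.1599, 0.0392]
orientation: [[0.791, 0.612, -0.0], [0.612, -0.791, -0.0], [-0.0, 0.0, -1.0]]
force: [1.0, 0.3, -2.4]
gripper_width: 0.0348
grasp_force: 40.4
```

>>> {"api": "send_rows", "payload": {
  "moves": "1 0 0 -0.1 0;1 0 0 0 0;1 0 0 0 0"
}}

```text
time_s: 8.45
ee_pos: [0.4782, 0.1599, 0.0383]
orientation: [[0.791, 0.612, -0.0], [0.612, -0.791, -0.0], [-0.0, 0.0, -1.0]]
force: [1.0, -0.6, -1.4]
gripper_width: 0.0352
grasp_force: 40.4
```

>>> {"api": "send_rows", "payload": {
  "moves": "1 0 0 -0.05 0;0.5 0 0 0 0;0.4 0 0 0 0;0.3 0 0 0 0;0 0 0 0 0;0 0 0 0 0;0 0 0 0 0"
}}

```text
time_s: 9.32
ee_pos: [0.4781, 0.16, 0.0378]
orientation: [[0.791, 0.612, -0.0], [0.612, -0.791, -0.0], [-0.0, 0.0, -1.0]]
force: [0.2, 0.1, 0.6]
gripper_width: 0.0854
grasp_force: 0.0
```

>>> {"api": "send_rows", "payload": {
  "moves": "0 0 0 2 0;0 0 0 4 0;0 0 0 4 0;0 0 0 3 0;0 2 -5 0 0;0 1.5 -5 0 0;0 1.5 -5 0 0;0 1.5 -5 0 0"
}}

```text
time_s: 10.32
ee_pos: [0.5434, -0.0414, 0.1679]
orientation: [[0.791, 0.612, 0.0], [0.612, -0.791, 0.0], [0.0, -0.0, -1.0]]
force: [0.9, -0.2, -0.5]
gripper_width: 0.0858
grasp_force: 0.0
```

>>> {"api": "send_rows", "payload": {
  "moves": "0 1 -5 0 0;0 1 -5 0 0;0 0.5 -4 0 0;0 0 0 0 0;0 0 0 0 0"
}}

```text
time_s: 10.95
ee_pos: [0.5679, -0.1793, 0.1674]
orientation: [[0.791, 0.612, -0.001], [0.612, -0.791, 0.001], [-0.0, -0.001, -1.0]]
force: [0.7, 0.7, -0.9]
gripper_width: 0.0853
grasp_force: 0.0
```

```bash
python3 - <<'E'
from h import *
s=snap('top','pics/t2.png');s2=snap('scene','pics/s2.png')
a=cv2.imread('pics/t2.png')[100:260,90:310];b=cv2.imread('pics/s2.png')[80:330,130:450]
A=cv2.resize(a,(400,312));B=cv2.resize(b,(400,312));cv2.imwrite('pics/m2.png',np.hstack([A,B]))
for X in((.4788,.1583,.094),(.4788,.1583,.004)): print(proj('top',X),proj('scene',X))
E
```

```text
[184.51292068 219.78892241] [330.04446318 145.33931834]
[193.69081516 223.67010598] [327.20615193 176.35280512]
```

View pics/m2.png

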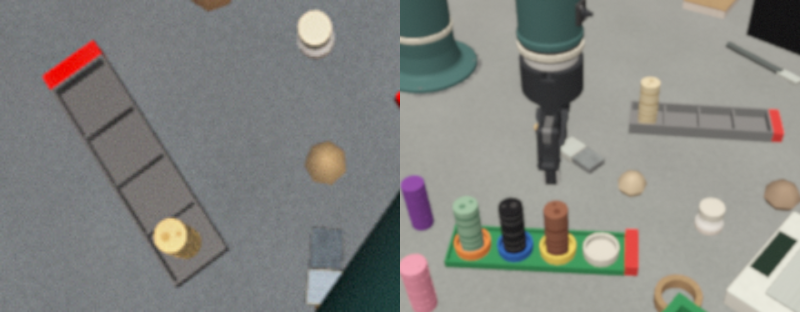

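Cream stands upright in the cell farthest from the tray's red end, its top at about (184,221) against a predicted (184.5,220). Next is rust.

>>> {"api": "send_rows", "payload": {
  "moves": "0 0.53 -0.97 0 0;0 0 0 -1 0;0 0 0 -3 0;0 0 0 -3 0;0 0 0 -3 0;0 0 0 -2.25 0;0 0 0 0 0;0 0 0 0 0"
}}

```text
time_s: 12.05
ee_pos: [0.574, -0.1902, 0.046]
orientation: [[0.791, 0.612, 0.001], [0.612, -0.791, -0.001], [0.001, 0.001, -1.0]]
force: [0.2, -0.4, 0.1]
gripper_width: 0.0855
grasp_force: 0.0
```

>>> {"api": "send_rows", "payload": {
  "moves": "0.4 0 0 0 0;0.5 0 0 0 0;1 0 0 0 0;1 0 0 0 0;1 0 0 0 0;1 0 0 0 0;1 0 0 1 0;1 0 0 1 0"
}}

```text
time_s: 13.05
ee_pos: [0.5729, -0.1895, 0.0654]
orientation: [[0.791, 0.612, -0.001], [0.612, -0.791, 0.0], [-0.001, -0.001, -1.0]]
force: [-0.2, 0.1, -1.9]
gripper_width: 0.0352
grasp_force: 40.0
```

>>> {"api": "send_rows", "payload": {
  "moves": "1 0 0 2.5 0;1 0 0 2.5 0;1 0 0 2.5 0;1 0 0 2.5 0;1 -0.3 2 0 0;1 -0.4 3.5 0 0;1 -0.5 4.5 0 0;1 -0.5 4.5 0 0"
}}

```text
time_s: 14.05
ee_pos: [0.5559, -0.0435, 0.1656]
orientation: [[0.792, 0.611, -0.0], [0.611, -0.792, 0.0], [0.0, -0.0, -1.0]]
force: [-0.0, 0.3, -2.1]
gripper_width: 0.0353
grasp_force: 40.1
```

>>> {"api": "send_rows", "payload": {
  "moves": "1 -0.5 4.5 0 0;1 -0.5 4.5 0 0;1 -0.5 4.5 0 0;1 -0.5 4.5 0 0;1 -0.4 4 0 0;1 -0.1 2 0 0;1 0 0 0 0;1 0 0 0 0"
}}

```text
time_s: 15.05
ee_pos: [0.5318, 0.193, 0.1654]
orientation: [[0.793, 0.61, 0.0], [0.61, -0.793, -0.001], [-0.001, 0.001, -1.0]]
force: [-0.3, -0.5, -1.9]
gripper_width: 0.0352
grasp_force: 40.2
```

>>> {"api": "send_rows", "payload": {
  "moves": "1 -0.05 0.35 -2.5 0;1 0 0 -3 0;1 0 0 -3 0;1 0 0 -2 0;1 0 0 -1 0;1 0 0 -0.4 0;1 0 0 0 0;1 0 0 0 0"
}}

```text
time_s: 16.05
ee_pos: [0.5315, 0.199, 0.047]
orientation: [[0.791, 0.612, 0.001], [0.612, -0.791, 0.001], [0.001, 0.0, -1.0]]
force: [-0.6, 0.8, -2.0]
gripper_width: 0.0352
grasp_force: 40.2
```

>>> {"api": "send_rows", "payload": {
  "moves": "1 0 0 -0.2 0;1 0 0 -0.2 0;1 0 0 -0.15 0;1 0 0 -0.1 0;1 0 0 0 0;1 0 0 0 0"
}}

```text
time_s: 16.8
ee_pos: [0.531, 0.1988, 0.04]
orientation: [[0.791, 0.612, -0.0], [0.612, -0.791, 0.0], [0.0, -0.0, -1.0]]
force: [-1.8, -0.8, 2.9]
gripper_width: 0.0354
grasp_force: 40.4
```

>>> {"api": "send_rows", "payload": {
  "moves": "0.5 0 0 0 0;0.4 0 0 0 0;0.3 0 0 0 0;0 0 0 0 0;0 0 0 0 0;0 0 0 0 0"
}}

```text
time_s: 17.55
ee_pos: [0.5309, 0.1988, 0.0398]
orientation: [[0.791, 0.612, -0.0], [0.612, -0.791, -0.0], [-0.0, 0.0, -1.0]]
force: [-0.6, -0.8, -0.4]
gripper_width: 0.0853
grasp_force: 0.0
```

>>> {"api": "send_rows", "payload": {
  "moves": "0 0 0 2 0;0 0 0 4 0;0 0 0 4 0;0 0 0 3 0;0 0 -5 0 0;0 0 -5 0 0;0 0 -5 0 0;0 0 -5 0 0"
}}

```text
time_s: 18.55
ee_pos: [0.5311, -0.0028, 0.1713]
orientation: [[0.791, 0.612, 0.002], [0.612, -0.791, 0.001], [0.002, 0.0, -1.0]]
force: [-0.3, -0.0, 0.3]
gripper_width: 0.0852
grasp_force: 0.0
```

>>> {"api": "send_rows", "payload": {
  "moves": "0 -0.2 -5 0 0;0 -0.2 -5 0 0;0 -0.2 -5 0 0;0 -0.2 -5 0 0;0 -0.1 -2.5 0 0;0 0 0 0 0;0 0 0 0 0"
}}

```text
time_s: 19.42
ee_pos: [0.5222, -0.2252, 0.1703]
orientation: [[0.791, 0.612, 0.001], [0.612, -0.791, 0.001], [0.001, -0.0, -1.0]]
force: [0.1, -0.1, -0.2]
gripper_width: 0.0855
grasp_force: 0.0
```

```bash
python3 - <<'E'
from h import *
s=snap('top','pics/t3.png');s2=snap('scene','pics/s3.png')
a=cv2.imread('pics/t3.png')[100:260,90:310];b=cv2.imread('pics/s3.png')[80:330,130:450]
A=cv2.resize(a,(400,312));B=cv2.resize(b,(400,312));cv2.imwrite('pics/m3.png',np.hstack([A,B]))
print(ctrl.get_state()['ee_pos'])
E
```

```text
[ 0.52235987 -0.22457727  0.17002918]
```

View pics/m3.png

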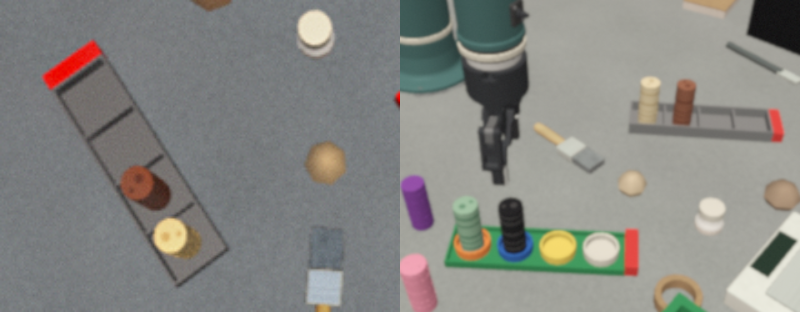

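Rust stands in the third cell (mosaic (138,185)) next to cream (171,237), both upright. Black is next: fingers at (500,175), core top at (512,205).

>>> {"api": "send_rows", "payload": {
  "moves": "0 -0.05 -0.3 0 0;0 0 0 -1 0;0 0 0 -3 0;0 0 0 -3 0;0 0 0 -3 0;0 0 0 -2.5 0;0 0 0 0 0;0 0 0 0 0"
}}

```text
time_s: 20.52
ee_pos: [0.5217, -0.2296, 0.0452]
orientation: [[0.791, 0.612, 0.0], [0.612, -0.791, -0.001], [0.0, 0.001, -1.0]]
force: [0.4, 0.0, 0.8]
gripper_width: 0.0849
grasp_force: 0.0
```

>>> {"api": "send_rows", "payload": {
  "moves": "0.4 0 0 0 0;0.5 0 0 0 0;1 0 0 0 0;1 0 0 0 0;1 0 0 0 0;1 0 0 0 0;1 0 0 1 0;1 0 0 1 0"
}}

```text
time_s: 21.52
ee_pos: [0.5211, -0.2291, 0.0651]
orientation: [[0.791, 0.612, -0.001], [0.612, -0.791, 0.0], [-0.001, -0.001, -1.0]]
force: [-0.1, 0.7, -2.0]
gripper_width: 0.0354
grasp_force: 40.1
```

>>> {"api": "send_rows", "payload": {
  "moves": "1 0 0 2.5 0;1 0 0 2.5 0;1 0 0 2.5 0;1 0 0 2.5 0;1 0.2 2 0 0;1 0.4 3.5 0 0;1 0.6 4.5 0 0;1 0.6 4.5 0 0"
}}

```text
time_s: 22.52
ee_pos: [0.5393, -0.083, 0.1653]
orientation: [[0.792, 0.611, 0.0], [0.611, -0.792, 0.0], [0.0, 0.0, -1.0]]
force: [1.4, -0.8, -1.6]
gripper_width: 0.0352
grasp_force: 40.3
```

>>> {"api": "send_rows", "payload": {
  "moves": "1 0.6 4.5 0 0;1 0.6 4.5 0 0;1 0.6 4.5 0 0;1 0.6 4.5 0 0;1 0.6 4.5 0 0;1 0.6 4.5 0 0;1 0.5 3 0 0;1 0.3 1.8 0 0"
}}

```text
time_s: 23.52
ee_pos: [0.5831, 0.2357, 0.1649]
orientation: [[0.79, 0.613, -0.0], [0.613, -0.79, -0.0], [-0.0, -0.0, -1.0]]
force: [-0.0, -0.7, -1.9]
gripper_width: 0.0352
grasp_force: 40.3
```

>>> {"api": "send_rows", "payload": {
  "moves": "1 0 0 0 0;1 0 0 0 0;1 0 0 0 0"
}}

```text
time_s: 23.9
ee_pos: [0.5836, 0.2319, 0.165]
orientation: [[0.793, 0.61, -0.0], [0.61, -0.793, -0.0], [-0.0, 0.0, -1.0]]
force: [-0.0, 0.1, -2.1]
gripper_width: 0.0352
grasp_force: 40.3
```

>>> {"api": "send_rows", "payload": {
  "moves": "1 0 0.2 -2.5 0;1 0 0 -3 0;1 0 0 -3 0;1 0 0 -2 0;1 0 0 -1 0;1 0 0 -0.4 0;1 0 0 0 0;1 0 0 0 0"
}}

```text
time_s: 24.9
ee_pos: [0.584, 0.2361, 0.0466]
orientation: [[0.791, 0.612, 0.001], [0.612, -0.791, 0.001], [0.001, 0.0, -1.0]]
force: [1.0, -0.0, -1.2]
gripper_width: 0.035
grasp_force: 40.3
```

>>> {"api": "send_rows", "payload": {
  "moves": "1 0 0 -0.2 0;1 0 0 -0.2 0;1 0 0 -0.15 0;1 0 0 -0.1 0;1 0 0 0 0;1 0 0 0 0"
}}

```text
time_s: 25.65
ee_pos: [0.5834, 0.2358, 0.0395]
orientation: [[0.791, 0.612, -0.0], [0.612, -0.791, 0.0], [-0.0, -0.0, -1.0]]
force: [-1.1, -0.2, 1.8]
gripper_width: 0.0352
grasp_force: 40.7
```

>>> {"api": "send_rows", "payload": {
  "moves": "0.5 0 0 0 0;0.4 0 0 0 0;0.3 0 0 0 0;0 0 0 0 0;0 0 0 0 0;0 0 0 0 0"
}}

```text
time_s: 26.4
ee_pos: [0.5835, 0.2358, 0.0393]
orientation: [[0.791, 0.612, 0.0], [0.612, -0.791, -0.0], [-0.0, 0.0, -1.0]]
force: [-0.1, -0.6, -0.8]
gripper_width: 0.0855
grasp_force: 0.0
```

>>> {"api": "send_rows", "payload": {
  "moves": "0 0 0 2 0;0 0 0 4 0;0 0 0 4 0;0 0 0 3 0;0 -1 -5 0 0;0 -1 -5 0 0;0 -1 -5 0 0;0 -1 -5 0 0"
}}

```text
time_s: 27.4
ee_pos: [0.5434, 0.0342, 0.1708]
orientation: [[0.791, 0.612, 0.002], [0.612, -0.791, 0.001], [0.002, 0.0, -1.0]]
force: [1.1, 0.1, -1.0]
gripper_width: 0.0856
grasp_force: 0.0
```

>>> {"api": "send_rows", "payload": {
  "moves": "0 -1.2 -5 0 0;0 -1.2 -5 0 0;0 -1.2 -5 0 0;0 -1.2 -5 0 0;0 -1.2 -5 0 0;0 -1.2 -5 0 0;0 0 0 0 0;0 0 0 0 0"
}}

```text
time_s: 28.4
ee_pos: [0.4717, -0.2639, 0.17]
orientation: [[0.791, 0.611, 0.001], [0.611, -0.791, 0.001], [0.001, 0.0, -1.0]]
force: [-0.6, 0.3, 0.5]
gripper_width: 0.0856
grasp_force: 0.0
```

```bash
python3 - <<'E'
from h import *
s=snap('top','pics/t4.png');s2=snap('scene','pics/s4.png')
a=cv2.imread('pics/t4.png')[100:260,90:310];b=cv2.imread('pics/s4.png')[80:330,130:450]
A=cv2.resize(a,(400,312));B=cv2.resize(b,(400,312));cv2.imwrite('pics/m4.png',np.hstack([A,B]))
print(ctrl.get_state()['ee_pos'])
E
```

```text
[ 0.47212993 -0.26274353  0.16961297]
```

View pics/m4.png

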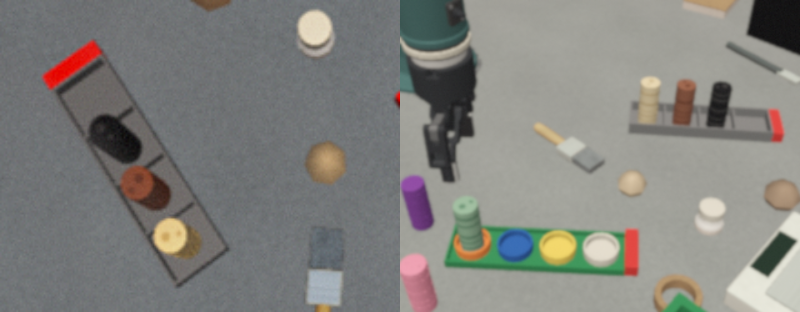

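Black stands in the second cell (mosaic (115,138)), and all three placed cores are upright. Now green: fingers at (450,170), core top at (467,203), with purple (418,203) clear to the side.

>>> {"api": "send_rows", "payload": {
  "moves": "0 -0.05 -0.45 0 0;0 0 0 -1 0;0 0 0 -3 0;0 0 0 -3 0;0 0 0 -3 0;0 0 0 -2.5 0;0 0 0 0 0;0 0 0 0 0"
}}

```text
time_s: 29.5
ee_pos: [0.4712, -0.269, 0.0447]
orientation: [[0.791, 0.612, 0.0], [0.612, -0.791, -0.001], [-0.0, 0.001, -1.0]]
force: [0.7, -0.1, -0.4]
gripper_width: 0.0856
grasp_force: 0.0
```

>>> {"api": "send_rows", "payload": {
  "moves": "0.4 0 0 0 0;0.5 0 0 0 0;1 0 0 0 0;1 0 0 0 0;1 0 0 0 0;1 0 0 0 0;1 0 0 1 0;1 0 0 1 0"
}}

```text
time_s: 30.5
ee_pos: [0.4701, -0.2682, 0.0643]
orientation: [[0.791, 0.612, -0.002], [0.612, -0.791, 0.001], [-0.001, -0.002, -1.0]]
force: [0.3, 1.1, -3.2]
gripper_width: 0.0353
grasp_force: 39.9
```

>>> {"api": "send_rows", "payload": {
  "moves": "1 0 0 2.5 0;1 0 0 2.5 0;1 0 0 2.5 0;1 0 0 2.5 0;1 0.5 2 0 0;1 1 3.5 0 0;1 1.4 4.5 0 0;1 1.4 4.5 0 0"
}}

```text
time_s: 31.5
ee_pos: [0.5137, -0.1223, 0.1646]
orientation: [[0.792, 0.611, -0.0], [0.611, -0.792, 0.0], [-0.0, -0.001, -1.0]]
force: [0.4, 0.3, -3.1]
gripper_width: 0.035
grasp_force: 40.1
```

>>> {"api": "send_rows", "payload": {
  "moves": "1 1.4 4.5 0 0;1 1.4 4.5 0 0;1 1.4 4.5 0 0;1 1.4 4.5 0 0;1 1.4 4.5 0 0;1 1.4 4.5 0 0;1 1.4 4.5 0 0;1 1.4 4.5 0 0"
}}

```text
time_s: 32.5
ee_pos: [0.6255, 0.2377, 0.1643]
orientation: [[0.791, 0.612, -0.001], [0.612, -0.791, -0.001], [-0.001, -0.0, -1.0]]
force: [0.3, -0.0, -2.3]
gripper_width: 0.0352
grasp_force: 40.1
```

>>> {"api": "send_rows", "payload": {
  "moves": "1 0.7 2.5 0 0;1 0.3 1.2 0 0;1 0 0 0 0;1 0 0 0 0;1 0 0 0 0"
}}

```text
time_s: 33.12
ee_pos: [0.636, 0.2716, 0.1646]
orientation: [[0.792, 0.61, -0.0], [0.61, -0.792, -0.0], [-0.0, 0.0, -1.0]]
force: [0.8, -0.3, -2.4]
gripper_width: 0.0354
grasp_force: 40.1
```

>>> {"api": "send_rows", "payload": {
  "moves": "1 0 0.05 -2.5 0;1 0 0 -3 0;1 0 0 -3 0;1 0 0 -2 0;1 0 0 -1 0;1 0 0 -0.4 0;1 0 0 0 0;1 0 0 0 0"
}}

```text
time_s: 34.12
ee_pos: [0.6366, 0.274, 0.0463]
orientation: [[0.791, 0.612, 0.001], [0.612, -0.791, 0.001], [0.002, 0.0, -1.0]]
force: [-0.9, -0.7, -2.2]
gripper_width: 0.0352
grasp_force: 40.1
```

>>> {"api": "send_rows", "payload": {
  "moves": "1 0 0 -0.2 0;1 0 0 -0.2 0;1 0 0 -0.15 0;1 0 0 -0.1 0;1 0 0 0 0;1 0 0 0 0"
}}

```text
time_s: 34.88
ee_pos: [0.636, 0.2739, 0.0391]
orientation: [[0.791, 0.612, 0.0], [0.612, -0.791, 0.0], [0.0, -0.0, -1.0]]
force: [-2.2, 0.1, 2.2]
gripper_width: 0.0352
grasp_force: 40.3
```

The core is on the floor, so I'll release, rise and check.

>>> {"api": "send_rows", "payload": {
  "moves": "0.5 0 0 0 0;0.4 0 0 0 0;0.3 0 0 0 0;0 0 0 0 0;0 0 0 0 0;0 0 0 0 0"
}}

```text
time_s: 35.62
ee_pos: [0.6359, 0.2738, 0.0388]
orientation: [[0.791, 0.612, 0.0], [0.612, -0.791, -0.0], [-0.0, 0.0, -1.0]]
force: [0.4, -0.1, -0.1]
gripper_width: 0.0849
grasp_force: 0.0
```

>>> {"api": "send_rows", "payload": {
  "moves": "0 0 0 2 0;0 0 0 4 0;0 0 0 4 0;0 0 0 3 0;0 -1 -5 0 0;0 -1 -5 0 0;0 -1 -5 0 0;0 -1 -5 0 0"
}}

```text
time_s: 36.62
ee_pos: [0.5959, 0.0721, 0.1705]
orientation: [[0.791, 0.612, 0.002], [0.612, -0.791, 0.001], [0.002, 0.001, -1.0]]
force: [0.0, -0.3, -0.1]
gripper_width: 0.0852
grasp_force: 0.0
```

>>> {"api": "send_rows", "payload": {
  "moves": "0 -1 -5 0 0;0 0 -5 0 0;0 0 0 0 0;0 0 0 0 0;0 0 0 0 0"
}}

```text
time_s: 37.25
ee_pos: [0.5862, -0.0244, 0.169]
orientation: [[0.789, 0.614, 0.0], [0.614, -0.789, 0.001], [0.001, -0.0, -1.0]]
force: [-0.3, -0.4, 0.1]
gripper_width: 0.0855
grasp_force: 0.0
```

```bash
python3 - <<'E'
from h import *
s=snap('top','pics/t5.png');s2=snap('scene','pics/s5.png')
a=cv2.imread('pics/t5.png')[100:260,90:310];b=cv2.imread('pics/s5.png')[80:330,230:550]
A=cv2.resize(a,(400,312));B=cv2.resize(b,(400,312));cv2.imwrite('pics/m5.png',np.hstack([A,B]))
for X in((.4788,.1583),(.5311,.1968),(.5835,.2354),(.6358,.274)): p=proj('top',(*X,.094)); print((p-[90,100])*[400/220,1.95])
E
```

```text
[171.84167396 233.58839869]
[138.57556354 181.50107783]
[105.6910466  130.04842668]
[73.26150755 79.4106507 ]
```

View pics/m5.png

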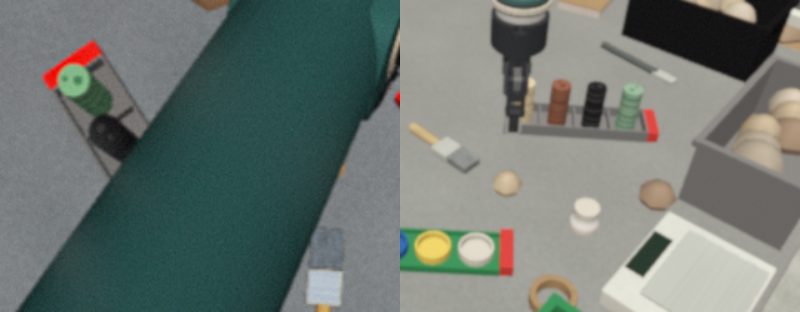

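All four cores stand upright in the tray. Green's top at (74,80) matches the predicted (73,79), and the arm is clear.

```bash
python3 -c "
from station import ctrl
print(ctrl.hand_in())"
```

```text
the job is handed in; nothing more can be done
None
```

I placed all four cores upright in the archive tray in mirrored order (from the tray's red end: green, black, rust, cream), let go of them and handed the job in at about 37 s; the hand-in returned no verdict.

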